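# Hang the dip basket on the drip stand behind its gravity keeper

## Robot

A 7-joint arm with a two-finger parallel gripper is mounted at the origin on a cart in front of the work surface, level with it; the furniture and walls round the work are solid. World frame = base frame: x ahead of the robot, y to its left, z up, the work surface at z = 0. Lengths are in m, angles in degrees, forces in N, time in s.
With the tool pointing down it reaches from about 0.425 to 0.875 m from the base axis. Payload 4.7 kg.
Tool frame: the origin (TCP) lies between the finger pads; the fingertips stand 25 mm ahead of it and the grasp point (between the pads) lies 6 mm ahead of it (env.tip_reach is the distance from the TCP to the fingertips, in m); z points along the fingers, y is the direction in which the jaws open and shut (so a half turn about z gives the same grasp; the last joint's range is limited). The gripper opens to 87 mm and grips with 3 to 60 N. Pads are 19 mm wide; open, the fingers measure 117 mm over their backs; the gripper's body (75 mm by 190 mm) begins 51 mm behind the grasp point.
Start: joints at [77.985, 18.392, -4.016, 83.108, 1.295, 78.541, -3.26], TCP at [0.144, -0.634, 0.248] pointing down, gripper open.
Joint ranges: [-163.93, 163.93], [-17.29, 119.83], [-79.2, 71.16], [3.27, 140.29], [-89.18, 269.18], [5.43, 117.66], [-154.24, 154.24]. Speed limits (degrees/s): [147.25, 147.25, 180, 180, 180, 180, 180].

## Interface

Orientations are given as [roll, pitch, yaw] about the fixed x, y, z axes, in that order (R = Rz(yaw) Ry(pitch) Rx(roll)).
In Python, from cell import env, viewer, job gives the robot as it stands.
- The arm moves only by the tool move_arm, never from a script. Its argument "steps" is a list of rows, each a list of 7 numbers: the finger opening in cm, from 0 to 8.7, then the shift along the tool's x, y, z in cm, then the turn, a rotation vector about the tool's x, y, z in rad. In form: [[fingers, tx, ty, tz, wx, wy, wz], ...]. A call has 1 to 5 rows; each row shifts and turns the commanded pose from where the row before left it, along the tool's axes as they then stand; what a row does not reach is not made up. A row lasts 1/12 s, in which the tool goes at most 41.7 mm and 7.16 degrees, less where a joint would pass 70% of its speed; a pose out of reach is approached as far as the arm can. A call is refused whole if a number of a shift passes 4.17 or a number of a turn 0.125, either way. A call with a gripper value outside its range is refused whole. The fingers move at their own pace and stop on an object; "force" is the grip in N (left out, the last holds). Time passes only in rows, so rows that do not move let the fingers close. It gives the time, the measured TCP pose, the force and the opening at its end, in the units of the state.
- env.get_obs(): the state, without advancing time (a new reading comes with each control period).
- viewer.read_camera(name): name is "side" or "top" or "wrist"; returns a dict with "img" (400x640x3 uint8, red, green, blue), "vfov" (degrees; the focal length in pixels is half the picture's height over the tangent of half this angle, whatever the lens; pixels are square), "cx", "cy" (the principal point, pixels), "extrinsics" (4x4, takes a point from world to camera coordinates); the wrist camera has in their place "mount" (4x4, takes a point from camera to tool coordinates, whose origin is the TCP and whose axes are the flange's). Camera axes: x right, y down, z forward; pixel columns grow to the right and rows downward; lengths in m; the calibration is good to about 2 mm. A picture is of the moment at which its call begins: read the wrist's pose just before it. There is no depth.
- job.sign_off(): hands the job in, once; it reports no verdict.
The state is a dict: "time_s": time; "qpos": joint angles; "joint_velocities": joint speeds; "effort": joint torques, N m; "tool_pos": TCP position; "tool_rot": TCP orientation; "force": force on the tool from outside, world axes, zero at the start; "wrist_torque": the same for the moment, N m; "grip_width": finger opening in m.
Only numpy, scipy, OpenCV 4.12 (cv2) and the standard library are available. Lean on these libraries where they do the work, as an engineer would, in place of code of your own. Each camera call takes 0.05 s, during which the arm holds its last target.

## Task

Hang the rinsed dip basket up to drain: pass the opening under its handle over the end of the drip stand's peg, then push the basket along the peg under the gravity keeper until the keeper has dropped shut behind it. Leave the basket hanging there still and level, and do not disturb the other things on the bench.

Things in the scene. Friction and masses are not known exactly. Their poses are not given: they have to be found in the camera images.
- basket: Loose slotted steel dip basket, about 0.4 kg, alike from both sides. Origin: centre of its underside; z up, x across it (the eye's axis), y along it. Tray part 64 (x) x 110 (y) x 45 mm high. Two legs at y = +-49 mm (inner faces +-46) carry a crossbar at z = 115 to 125 mm, 104 mm long; legs and crossbar are 10 mm thick in x. A grip tab stands on the crossbar's middle.
- eye (a point): Top of the basket's eye, the opening under the crossbar: underside of a shallow roof, apex in the middle, z = 110.5 mm on the basket, falling to 98 mm at y = +-41 mm. The eye is 92 mm wide and reaches down to the tray (z = 45 mm). Basket's axes. On a hung basket this point is 7 mm above the peg's axis.
- grip_tab (a point): Grip point on the grey grip tab, 155 mm above the basket's origin. The tab is 10 mm thick (basket's x), 26 mm wide (y), z = 125 to 180 mm.
- stand: Fixed aluminium drip stand. Origin on the bench below the front face of its column; z up. A round level polished steel peg, diameter 14 mm, axis 180 mm above the bench, points along -x from the column, to x = -176 mm. Column 24 x 26 mm, 212 mm high, x = 0 to 24 mm. Drip tray 16 mm high below, x = -150 to +40, y = +-60 mm.
- peg_tip (a point): Centre of the peg's end face (stand's x = -176, z = 180 mm). The peg ends in a disc of diameter 26 mm, 8 mm thick. Loading part of the peg, outside the keeper: stand's x = -110 to -160 mm.
- peg_home (a point): Point on the peg's axis (stand's x = -41, z = 180 mm) below the eye when the crossbar touches the backstop, a dark collar of diameter 30 mm on the peg from x = 0 to -36 mm. Fully home, behind the keeper, the eye is at x = -41 to -57 mm.
- keeper (a joint): Gravity keeper: 60 g dark steel yoke hinged across the stand at x = 12, z = 160 mm. 0 = down, on its stop; grows as its front lifts, to 0.9 rad; falls by its own weight. Two arms 8 mm wide at y = +-30 mm, tops 217 mm above the bench, gap between them 52 mm. A crossbar pushed along the peg lifts it with a few N (about 0.2 rad); it drops once the eye is beyond x = -52 mm.
- keeper_nose (a point): Middle between the lower edges of the two noses at the arms' front ends; moves with the keeper; at rest stand's x = -64, y = 0, z = 188 mm. Each nose has a flat rear face at x = -62 mm and in front a ramp from x = -65, z = 188 up to x = -95, z = 211 mm.
- timer: White bench timer, 66 x 66 x 20 mm, lying flat; bystander. Origin: centre of its underside.
- tape_roll: Roll of tape lying flat, 68 mm across, 18 mm high; bystander. Origin: centre of its underside.
- dropper_bottle: Brown dropper bottle, 37 x 35 x 98 mm; bystander. Origin: centre of its underside.

How it is judged (in metres and radians):
On the way:
1. the basket's eye is over the peg, outside the keeper (x of eye in the frame of stand between -0.165 and -0.085 m and z of eye in the frame of stand between 0.18 and 0.235 m and y of eye in the frame of stand between -0.03 and 0.03 m), for 0.1 s.
At the end, for the whole second after the job is handed in: The basket hangs on the peg by its eye (within 15 mm of the peg sideways), its crossbar between the keeper's noses and the backstop, tilted less than 0.2 rad and at rest; the keeper is down (below 0.05 rad) (x of eye in the frame of stand between -0.06 and -0.034 m and y of eye in the frame of stand between -0.015 and 0.015 m and z of eye in the frame of stand between 0.18 and 0.195 m and angle between basket's own z axis and vertical below 0.2 rad and value of joint keeper below 0.05 rad and linear speed of basket below 0.03 m/s and angular speed of basket below 0.3 rad/s); the robot touches nothing.
It fails at once if the timer is moved by more than 30 mm or tipped over (distance of timer from where it was at the start of the episode above 0.03 m or angle between timer's own z axis and vertical above 0.5 rad).
It fails at once if the tape roll is moved by more than 30 mm or tipped over (distance of tape_roll from where it was at the start of the episode above 0.03 m or angle between tape_roll's own z axis and vertical above 0.5 rad).
It fails at once if the dropper bottle is moved by more than 30 mm or tipped over (distance of dropper_bottle from where it was at the start of the episode above 0.03 m or angle between dropper_bottle's own z axis and vertical above 0.5 rad).
It also fails if it takes over 59 s, if anything falls off the work surface, if the arm or the gripper's body presses on something with over 40 N, if the wrist force passes 120 N, or if a joint passes its speed limit or range.

## Working session

There is one attempt and no reset: what is moved stays moved. The work goes in short steps, Python scripts to look and compute and a tool call to move; the robot and the scene stay as the last step left them, time stands still between calls to the robot, and variables do not carry over. Pictures are saved under pics/ and viewed, and the job is handed in when it is done.

Besides the shell and the picture viewer there is one more tool, called after "Emit:" by a JSON object that holds its "fn" and its "kwargs". move_arm: Moves the arm, as the interface text tells. Its arguments: {"type":"object","properties":{"steps":{"type":"array"},"force":{"type":"number"}},"required":["steps"]}

```bash
ls; mkdir -p pics
python3 - <<'E'
from cell import env, viewer, job
import cv2
o=env.get_obs(); print({k:o[k] for k in ('time_s','tool_pos','tool_rot','force','grip_width')})
for n in ('side','top','wrist'):
    c=viewer.read_camera(n); cv2.imwrite(f'pics/{n}0.png',c['img'][:,:,::-1])
    print(n,c['vfov'],c['cx'],c['cy'],c.get('extrinsics'),c.get('mount'),[k for k in c])
E
```

```text
pics
{'time_s': 0.0, 'tool_pos': array([ 0.14408493, -0.63332217,  0.2464643 ]), 'tool_rot': array([-1.79892085e+02,  6.05831709e-03,  1.28235660e+01]), 'force': array([ 0.16882883,  0.93027337, -0.34516717]), 'grip_width': 0.08684018744744974}
side 56.65722541760775 317.572564685124 199.79633435883017 [[-0.98257316 -0.18585198  0.00300349  0.53901056]
 [-0.12280662  0.63696219 -0.7610504   0.20946197]
 [ 0.13952962 -0.74815654 -0.6486858   0.90610936]
 [ 0.          0.          0.          1.        ]] None ['img', 'vfov', 'cx', 'cy', 'extrinsics']
top 51.50493441025981 320.9974460429868 200.94389993822057 [[-0.01033765 -0.99993522 -0.00476247 -0.07867774]
 [-0.97635607  0.01112208 -0.21588221  0.60094585]
 [ 0.2159212   0.00241816 -0.9764078   1.00764298]
 [ 0.          0.          0.          1.        ]] None ['img', 'vfov', 'cx', 'cy', 'extrinsics']
wrist 66.88092115786533 326.9892545086136 198.0383570411335 None [[-1.05397224e-03 -9.52664700e-01 -3.04021150e-01  8.36742191e-02]
 [ 9.99998721e-01 -1.36975496e-03  8.25423821e-04  2.08914930e-04]
 [-1.20278661e-03 -3.04019891e-01  9.52664925e-01 -1.37067253e-01]
 [ 0.00000000e+00  0.00000000e+00  0.00000000e+00  1.00000000e+00]] ['img', 'vfov', 'cx', 'cy', 'mount']
```

View pics/side0.png

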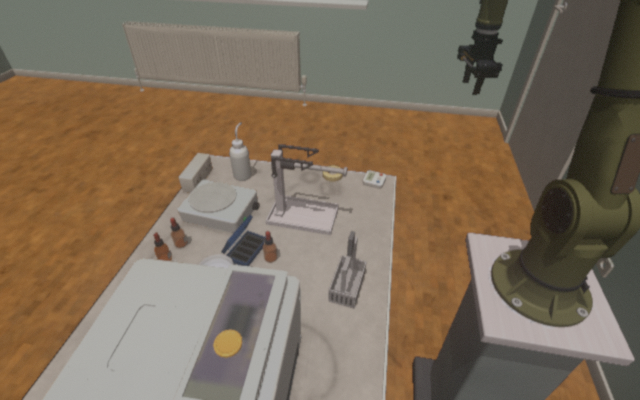

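View pics/top0.png

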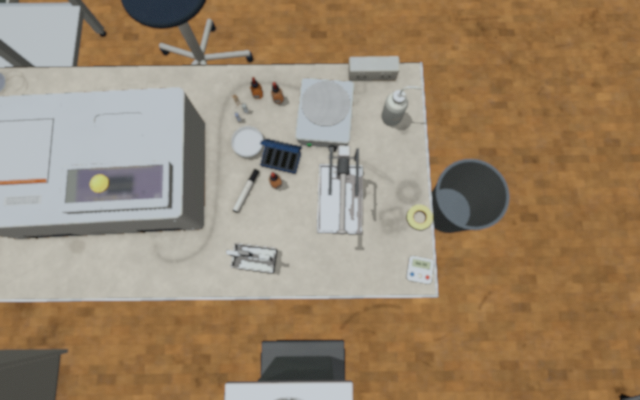

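View pics/wrist0.png

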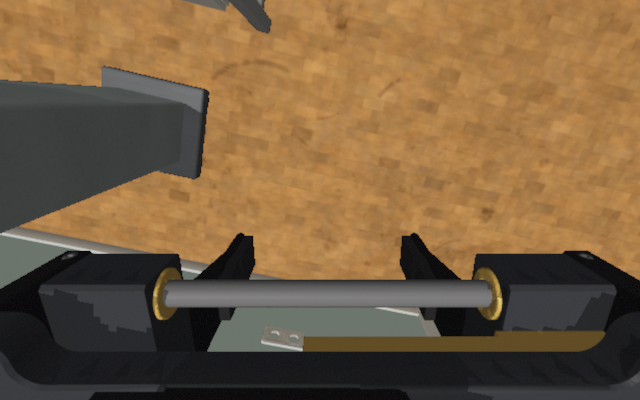

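Both fixed views show the whole bench; I'll zoom on the relevant areas.

```bash
cat > h.py <<'E'
from cell import env, viewer, job
import cv2, numpy as np
def cam(n):
    c=viewer.read_camera(n); c['f']=200/np.tan(np.radians(c['vfov']/2)); return c
def ray(c,u,v):
    T=c['extrinsics'];R=T[:3,:3];o=-R.T@T[:3,3]
    d=R.T@np.array([(u-c['cx'])/c['f'],(v-c['cy'])/c['f'],1]);return o,d/np.linalg.norm(d)
def onz(c,u,v,z):
    o,d=ray(c,u,v);return o+d*(z-o[2])/d[2]
def tri(c1,p1,c2,p2):
    o1,d1=ray(c1,*p1);o2,d2=ray(c2,*p2)
    A=np.stack([d1,-d2],1);s=np.linalg.lstsq(A,o2-o1,rcond=None)[0]
    a=o1+s[0]*d1;b=o2+s[1]*d2;return (a+b)/2,np.linalg.norm(a-b)
def proj(c,p):
    q=c['extrinsics'][:3,:3]@np.array(p)+c['extrinsics'][:3,3];return c['cx']+c['f']*q[0]/q[2],c['cy']+c['f']*q[1]/q[2]
def crop(c,name,x0,y0,w,h,s):
    cv2.imwrite('pics/'+name,cv2.resize(np.ascontiguousarray(c['img'][y0:y0+h,x0:x0+w,::-1]),None,fx=s,fy=s,interpolation=cv2.INTER_CUBIC))
E
python3 - <<'E'
from h import *
t=cam('top');s=cam('side')
crop(t,'t1.png',220,130,220,160,3.6)
crop(s,'s1.png',250,130,150,180,3.3)
E
```

```text
(no output)
```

View pics/t1.png

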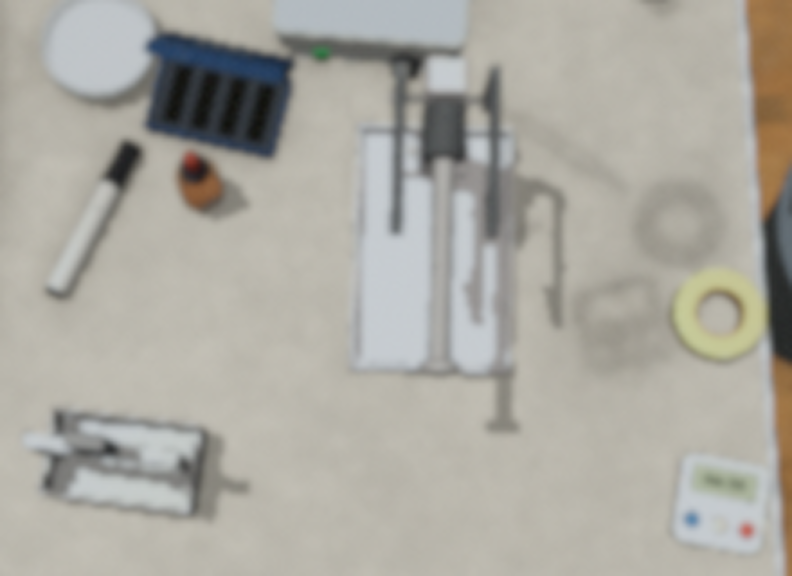

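View pics/s1.png

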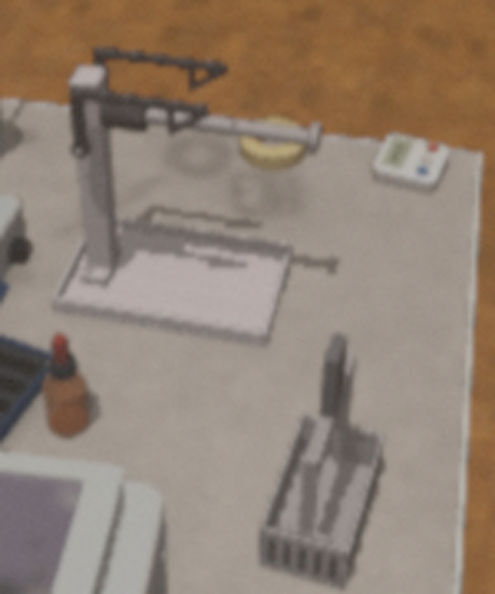

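Run:
```python
from h import *
np.set_printoptions(precision=4,suppress=True)
t=cam('top');s=cam('side')
T=lambda u,v:(220+u/3.6,130+v/3.6); S=lambda u,v:(250+u/3.3,130+v/3.3)
for c in(t,s): print('cam',ray(c,0,0)[0])
for n,p,z in [('rimTL',(58,410),.045),('rimTR',(208,427),.045),('rimBR',(196,516),.045),('rimBL',(42,492),.045),('pegtip',(435,372),.18),('coltop',(445,76),.212),('dtrayBL',(352,368),.016),('dtrayBR',(500,372),.016),('dtrayTL',(362,128),.016),('colTL',(428,58),.212),('colTR',(465,58),.212),('timer',(722,500),.02),('tape',(720,314),.018),('tabtopL',(25,438),.18)]:
    print(n,onz(t,*T(*p),z))
for n,p,z in [('tabtop',(338,338),.18),('rimFL',(262,538),.045),('rimFR',(345,560),.045),('rimBR',(384,450),.045),('pegtip',(317,135),.18),('coltop',(90,75),.212),('dtrayFR',(268,338),.016),('dtrayBR',(290,250),.016)]:
    print(n,onz(s,*S(*p),z))
print(tri(t,T(435,372),s,S(317,135)),tri(t,T(445,76),s,S(90,75)))
print(tri(t,T(27,440),s,S(338,338)))
```

```text
cam [ 0.3684 -0.0878  1.1132]
cam [0.4289 0.6447 0.7456]
rimTL [0.4935 0.1352 0.045 ]
rimTR [0.4802 0.0274 0.045 ]
rimBR [0.4175 0.0351 0.045 ]
rimBL [0.4354 0.1446 0.045 ]
pegtip [ 0.4991 -0.1296  0.18  ]
coltop [ 0.6837 -0.1385  0.212 ]
dtrayBL [ 0.5257 -0.0756  0.016 ]
dtrayBR [ 0.5215 -0.1851  0.016 ]
dtrayTL [ 0.7111 -0.0849  0.016 ]
colTL [ 0.6959 -0.1279  0.212 ]
colTR [ 0.6956 -0.1515  0.212 ]
timer [ 0.426  -0.3424  0.02  ]
tape [ 0.5629 -0.3498  0.018 ]
tabtopL [0.4604 0.1271 0.18  ]
tabtop [0.4577 0.0836 0.18  ]
rimFL [0.4934 0.1492 0.045 ]
rimFR [0.4359 0.156  0.045 ]
rimBR [0.4184 0.057  0.045 ]
pegtip [ 0.4996 -0.1348  0.18  ]
coltop [ 0.6818 -0.1365  0.212 ]
dtrayFR [ 0.5233 -0.068   0.016 ]
dtrayBR [ 0.5214 -0.1813  0.016 ]
(array([ 0.4988, -0.1295,  0.1838]), np.float64(0.0005916040871191273)) (array([ 0.6833, -0.1386,  0.2108]), np.float64(0.001660746743412606))
(array([0.4559, 0.1179, 0.2145]), np.float64(0.00015802750308890938))
```

Run:
```python
from h import *
t=cam('top');s=cam('side')
crop(t,'t2.png',220,235,80,50,10)
crop(s,'s2.png',320,225,60,85,7)
c0=np.array([.4566,.0856]);a=np.radians(-8.2);R=np.array([[np.cos(a),-np.sin(a)],[np.sin(a),np.cos(a)]])
for n,c,o,k in(('t',t,(220,235),10),('s',s,(320,225),7)):
  for p in [(0,0,.18),(0,.013,.18),(0,-.013,.18),(0,.052,.12),(0,-.052,.12),(.032,.055,.045),(-.032,.055,.045),(.032,-.055,.045),(-.032,-.055,.045),(-.032,.055,0),(.032,.055,0)]:
    q=R@p[:2]+c0; u=proj(c,[*q,p[2]]); print(n,p,np.round((np.array(u)-o)*k))
```

```text
t (0, 0, 0.18) [253. 182.]
t (0, 0.013, 0.18) [196. 174.]
t (0, -0.013, 0.18) [310. 189.]
t (0, 0.052, 0.12) [ 85. 176.]
t (0, -0.052, 0.12) [514. 234.]
t (0.032, 0.055, 0.045) [160.  79.]
t (-0.032, 0.055, 0.045) [116. 327.]
t (0.032, -0.055, 0.045) [581. 135.]
t (-0.032, -0.055, 0.045) [542. 385.]
t (-0.032, 0.055, 0) [153. 337.]
t (0.032, 0.055, 0) [195.  98.]
s (0, 0, 0.18) [230.  57.]
s (0, 0.013, 0.18) [219.  86.]
s (0, -0.013, 0.18) [241.  28.]
s (0, 0.052, 0.12) [173. 311.]
s (0, -0.052, 0.12) [258.  78.]
s (0.032, 0.055, 0.045) [ 64. 440.]
s (-0.032, 0.055, 0.045) [256. 494.]
s (0.032, -0.055, 0.045) [158. 198.]
s (-0.032, -0.055, 0.045) [334. 243.]
s (-0.032, 0.055, 0) [246. 575.]
s (0.032, 0.055, 0) [ 61. 521.]
```

View pics/t2.png

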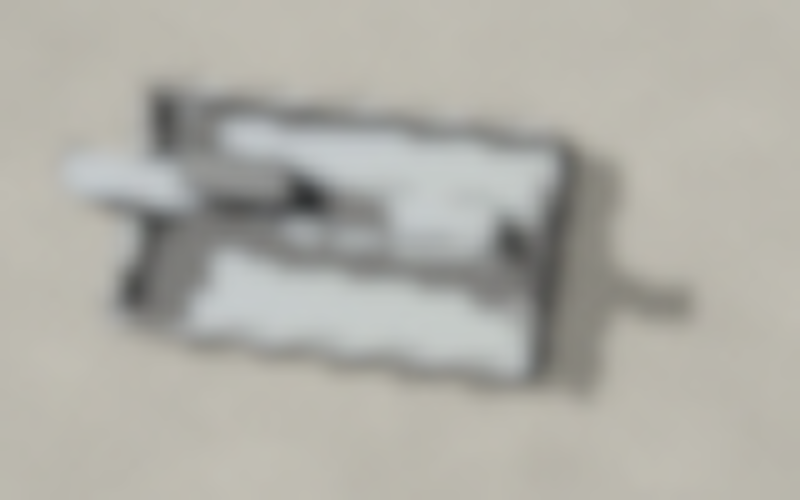

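View pics/s2.png

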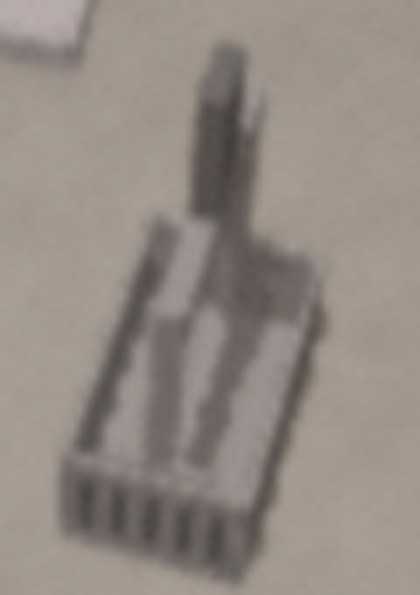

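Top view: basket tray centre ≈(0.456, 0.087), long axis turned −8.3° from world y. The tab projects to the predicted crop pixel (250,185). Stand: peg tip ≈(0.4985, −0.131, 0.18), yaw ≈−2.7°. Both agree with the given sizes. Now I'll swing the arm round the base to above the basket.

Emit:
{"fn": "move_arm", "kwargs": {"steps": [[8.7, 4, -0.6, -0.9, 0, 0, -0.07], [8.7, 4, -0.7, -0.9, 0, 0, -0.07], [8.7, 4, -0.7, -0.9, 0, 0, -0.07], [8.7, 4, -0.7, -0.9, 0, 0, -0.07], [8.7, 4, -0.7, -0.9, 0, 0, -0.07]]}}

```text
time_s: 0.87
tool_pos: [0.3198, -0.5304, 0.293]
tool_rot: [180.0, -0.0, 33.1]
force: [0.2, -1.4, -0.3]
grip_width: 0.0874
```

Emit:
{"fn": "move_arm", "kwargs": {"steps": [[8.7, 4, -0.7, -0.6, 0, 0, -0.07], [8.7, 4, -0.7, -0.6, 0, 0, -0.07], [8.7, 4, -0.7, -0.6, 0, 0, -0.07], [8.7, 4, -0.7, 0, 0, 0, -0.07], [8.7, 4, -0.7, 0, 0, 0, -0.07]]}}

```text
time_s: 1.28
tool_pos: [0.4472, -0.3732, 0.3112]
tool_rot: [179.9, 0.0, 53.1]
force: [0.8, -0.1, -0.1]
grip_width: 0.0872
```

Emit:
{"fn": "move_arm", "kwargs": {"steps": [[8.7, 4, -0.7, 0, 0, 0, -0.07], [8.7, 4, -0.7, 0, 0, 0, -0.07], [8.7, 4, -0.7, 0, 0, 0, -0.07], [8.7, 4, -0.7, 0, 0, 0, -0.07], [8.7, 4, -0.7, 0, 0, 0, -0.07]]}}

```text
time_s: 1.7
tool_pos: [0.5124, -0.1819, 0.3106]
tool_rot: [180.0, 0.0, 73.2]
force: [0.2, 0.1, 1.2]
grip_width: 0.0874
```

Emit:
{"fn": "move_arm", "kwargs": {"steps": [[8.7, 3.5, -1.5, 0, 0, 0, -0.03], [8.7, 3.5, -1.6, 0, 0, 0, -0.03], [8.7, 3.5, -1.6, 0, 0, 0, -0.03], [8.7, 3.5, -1.6, 0, 0, 0, -0.03], [8.7, 3.5, -1.6, 0, 0, 0, -0.025]]}}

```text
time_s: 2.12
tool_pos: [0.4756, 0.0065, 0.3107]
tool_rot: [180.0, 0.0, 81.4]
force: [0.9, 0.5, 0.3]
grip_width: 0.0867
```

Emit:
{"fn": "move_arm", "kwargs": {"steps": [[8.7, 2, -1, 0, 0, 0, 0], [8.7, 0, 0, 0, 0, 0, 0], [8.7, 0, 0, 0, 0, 0, 0]]}}

```text
time_s: 2.37
tool_pos: [0.4691, 0.027, 0.311]
tool_rot: [179.9, 0.1, 81.5]
force: [0.3, -1.8, -0.7]
grip_width: 0.0869
```

```bash
cat >> h.py <<'E'
from scipy.spatial.transform import Rotation as Ro
def wcam():
    o=env.get_obs();c=cam('wrist')
    W=np.eye(4);W[:3,:3]=Ro.from_euler('xyz',o['tool_rot'],degrees=True).as_matrix();W[:3,3]=o['tool_pos']
    c['extrinsics']=np.linalg.inv(W@c['mount']);return c,o
E
python3 - <<'E'
from h import *
c,o=wcam();print(o['tool_pos'],o['tool_rot'],o['time_s'],o['qpos']);crop(c,'w1.png',0,0,640,400,1.25)
E
```

```text
[0.4691463  0.02702111 0.31102175] [1.79912595e+02 8.65334770e-02 8.14680625e+01] 2.3667 [ 37.34619052  -4.80593792 -40.88186133 100.53462347  -3.06316638
  83.04480606 -11.6000825 ]
```

View pics/w1.png

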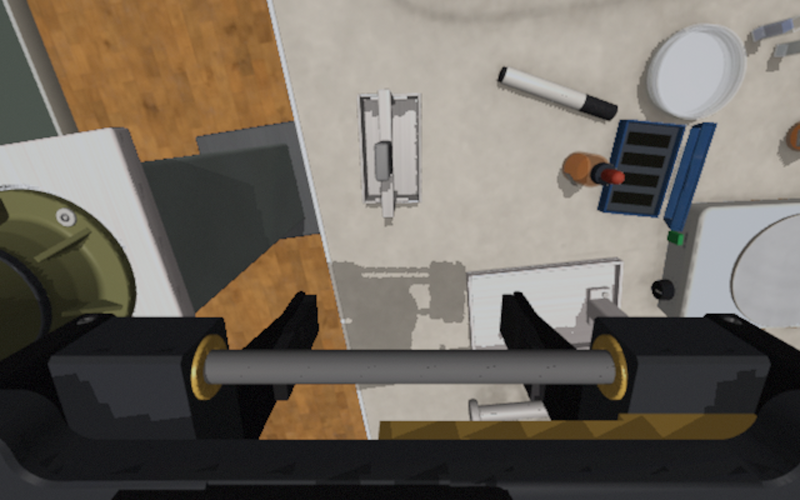

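The wrist view shows the basket clearly (tab near (382,160) in the picture, crossbar (387,90)–(387,217)). I'll zoom for a finer measurement.

Run:
```python
from h import *
c,o=wcam();crop(c,'w2.png',270,60,80,130,4.5)
cv2.imwrite('/tmp/w.png',c['img'])
```

```text
(no output)
```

View pics/w2.png

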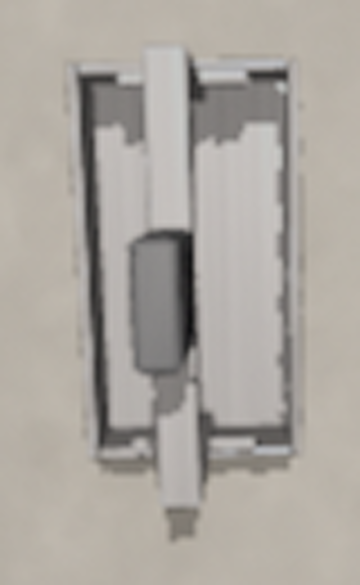

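Run:
```python
from h import *
np.set_printoptions(precision=4,suppress=True)
c,o=wcam();P=lambda u,v:(270+u/4.5,60+v/4.5)
r=[onz(c,*P(*p),.045) for p in [(68,65),(299,60),(298,455),(95,460)]];print(np.array(r),np.mean(r,0))
b=[onz(c,*P(*p),.125) for p in [(165,47),(180,505)]];print(b,np.mean(b,0),np.linalg.norm(b[0]-b[1]),np.degrees(np.arctan2(-(b[0]-b[1])[0],(b[0]-b[1])[1])))
t=[onz(c,*P(*p),.18) for p in [(130,240),(181,236),(187,368),(138,372)]];print(np.array(t),np.mean(t,0))
```

```text
[[0.4361 0.1459 0.045 ]
 [0.4988 0.1374 0.045 ]
 [0.4827 0.0291 0.045 ]
 [0.4226 0.037  0.045 ]] [0.46   0.0873 0.045 ]
[array([0.4669, 0.1385, 0.125 ]), array([0.4526, 0.037 , 0.125 ])] [0.4597 0.0878 0.125 ] 0.1025413289316595 -8.009889005107123
[[0.457  0.101  0.18  ]
 [0.4667 0.1002 0.18  ]
 [0.4636 0.0756 0.18  ]
 [0.4541 0.0764 0.18  ]] [0.4604 0.0883 0.18  ]
```

Emit:
{"fn": "move_arm", "kwargs": {"steps": [[8.7, 3, -0.9, 0, 0, 0, -0.01], [8.7, 2.9, -0.9, 0, 0, 0, 0], [8.7, 0, 0, 3.5, 0, 0, 0], [8.7, 0, 0, 3.5, 0, 0, 0], [6, 0, 0, 0, 0, 0, 0]]}}

```text
time_s: 2.93
tool_pos: [0.4566, 0.085, 0.2347]
tool_rot: [-179.4, 0.1, 81.8]
force: [-0.6, -0.4, -1.6]
grip_width: 0.0846
```

Run:
```python
from h import *
c,o=wcam();print(o['tool_pos'],o['tool_rot']);crop(c,'w3.png',0,0,640,400,1.25)
```

```text
[0.45664179 0.08495661 0.23472049] [-1.79400482e+02  1.07556573e-01  8.17842379e+01]
```

View pics/w3.png

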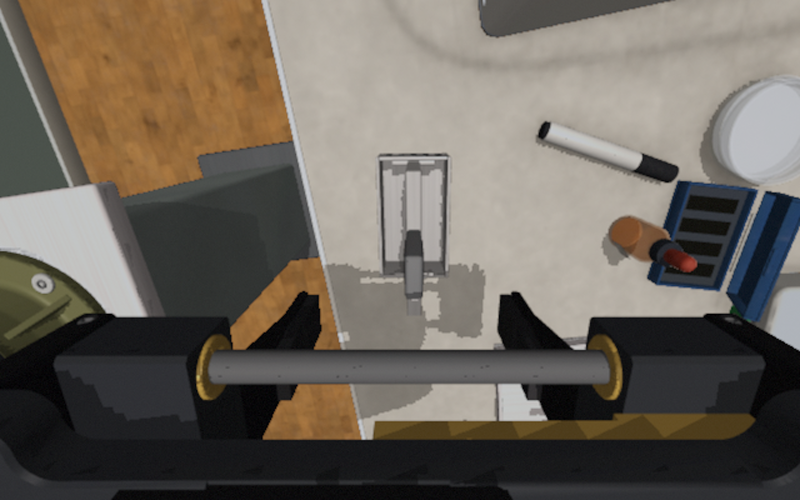

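The jaws straddle the tab plane (tab at column 413, jaw middle at 409). I'll correct by 3 mm and descend.

Emit:
{"fn": "move_arm", "kwargs": {"steps": [[6, 0.3, 0.3, 2.5, 0, 0, 0], [6, 0, 0, 2.5, 0, 0, 0], [6, 0, 0, 2.3, 0, 0, 0], [6, 0, 0, 0, 0, 0, 0], [6, 0, 0, 0, 0, 0, 0]]}}

```text
time_s: 3.4
tool_pos: [0.4643, 0.0886, 0.1686]
tool_rot: [-180.0, -0.0, 81.8]
force: [0.2, 0.0, 0.7]
grip_width: 0.061
```

Emit:
{"fn": "move_arm", "kwargs": {"steps": [[6, 0, -0.4, 0.7, 0, 0, 0], [3, 0, 0, 0, 0, 0, 0], [2.5, 0, 0, 0, 0, 0, 0], [2.5, 0, 0, 0, 0, 0, 0]], "force": 40}}

```text
time_s: 3.73
tool_pos: [0.4602, 0.0899, 0.1616]
tool_rot: [179.9, 0.0, 81.9]
force: [0.3, -0.3, -0.4]
grip_width: 0.0475
```

Run:
```python
from h import *
c,o=wcam();print(o['tool_pos'],o['tool_rot']);crop(c,'w4.png',0,0,640,400,1.25)
```

```text
[0.46023545 0.08988124 0.16155648] [1.79895197e+02 1.06091143e-02 8.18505918e+01]
```

View pics/w4.png

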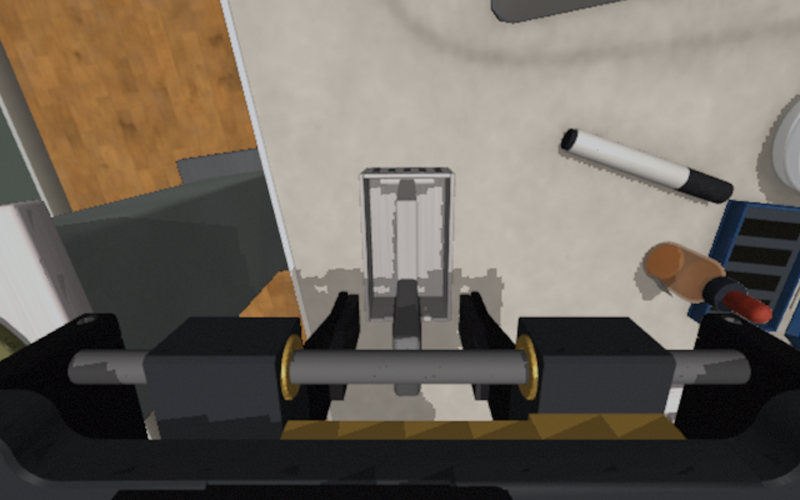

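The tab (column ~406) lies centred between the fingers (358 and 460). Closing.

Emit:
{"fn": "move_arm", "kwargs": {"steps": [[0, 0, 0, 0, 0, 0, 0], [0, 0, 0, 0, 0, 0, 0], [0, 0, 0, 0, 0, 0, 0], [0, 0, 0, 0, 0, 0, 0], [0, 0, 0, 0, 0, 0, 0]], "force": 40}}

```text
time_s: 4.2
tool_pos: [0.4596, 0.0899, 0.1605]
tool_rot: [-180.0, 0.0, 81.9]
force: [0.3, 0.4, -0.0]
grip_width: 0.0111
```

Emit:
{"fn": "move_arm", "kwargs": {"steps": [[0, 0, 0, 0, 0, 0, 0], [0, 0, 0, 0, 0, 0, 0], [0, 0, 0, 0, 0, 0, 0], [0, 0, 0, 0, 0, 0, 0]]}}

```text
time_s: 4.53
tool_pos: [0.4596, 0.0899, 0.1605]
tool_rot: [-180.0, 0.0, 81.9]
force: [0.4, 0.3, 0.4]
grip_width: 0.01
```

The grip closed at 10.0 mm, matching the tab. Lifting.

Emit:
{"fn": "move_arm", "kwargs": {"steps": [[0, 0, 0, -1.5, 0, 0, 0], [0, 0, 0, -2.5, 0, 0, 0], [0, 0, 0, -3, 0, 0, -0.04], [0, 0, 0, -2.5, 0, 0, -0.05], [0, 0, 0, 0, 0, 0, 0]]}}

```text
time_s: 4.95
tool_pos: [0.462, 0.0905, 0.2599]
tool_rot: [179.6, -0.0, 87.1]
force: [0.4, 1.7, -2.3]
grip_width: 0.0093
```

Run:
```python
from h import *
o=env.get_obs();print(o['tool_pos'],o['tool_rot'],o['force'],o['time_s'])
t=cam('top');s=cam('side')
crop(t,'t3.png',220,130,220,160,3.6)
crop(s,'s3.png',250,110,180,180,3.3)
```

```text
[0.46200786 0.09053167 0.25992787] [ 1.79564547e+02 -6.54375857e-03  8.71240802e+01] [ 0.35420662  1.74029499 -2.32825243] 4.95
```

View pics/t3.png

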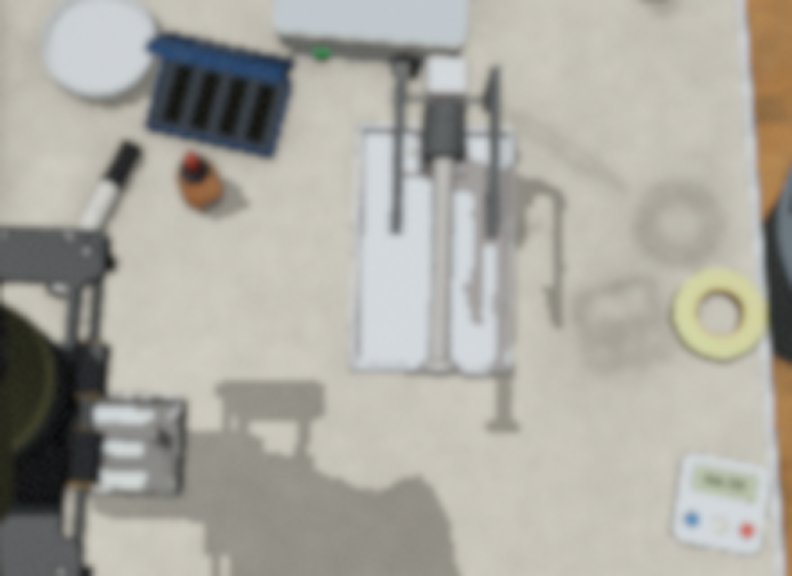

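View pics/s3.png

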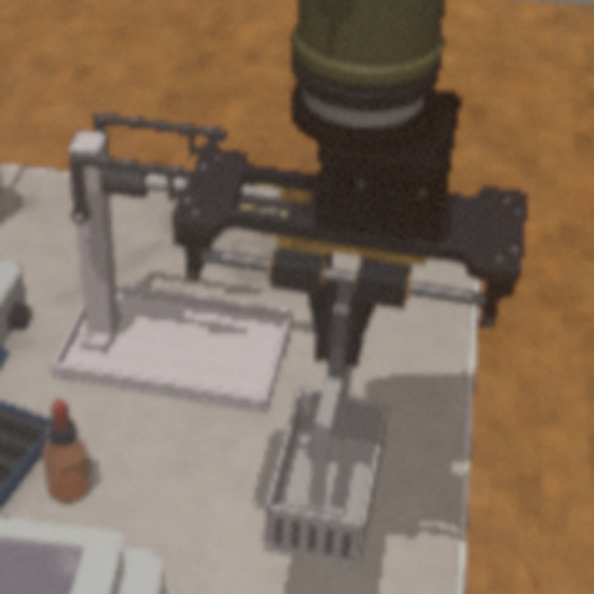

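Basket is lifted and level. I'll carry it sideways in front of the peg tip.

Emit:
{"fn": "move_arm", "kwargs": {"steps": [[0, -1.5, 0.1, 0, 0, 0, 0], [0, -3, 0.1, 0, 0, 0, 0], [0, -3, 0.1, 0, 0, 0, 0], [0, -3, 0.1, 0, 0, 0, 0], [0, -3, 0.1, 0, 0, 0, 0]]}}

```text
time_s: 5.47
tool_pos: [0.456, -0.0464, 0.2532]
tool_rot: [-179.8, -0.0, 87.0]
force: [0.2, -0.5, -2.2]
grip_width: 0.0095
```

Emit:
{"fn": "move_arm", "kwargs": {"steps": [[0, -3, 0.1, 0, 0, 0, 0], [0, -3, 0.1, 0, 0, 0, 0], [0, -2, 0.1, 0, 0, 0, 0], [0, 0, 0, 0, 0, 0, 0], [0, 0, 0, 0, 0, 0, 0]]}}

```text
time_s: 5.88
tool_pos: [0.455, -0.126, 0.253]
tool_rot: [-179.8, -0.1, 86.8]
force: [0.7, 0.8, -2.8]
grip_width: 0.0093
```

Run:
```python
from h import *
o=env.get_obs();print(o['tool_pos'],o['tool_rot'],o['force'],o['time_s'],o['qpos'])
t=cam('top');s=cam('side');w,_=wcam()
crop(t,'t4.png',220,130,220,160,3.6)
crop(s,'s4.png',260,110,150,150,4);crop(w,'w5.png',0,0,640,400,1.25)
```

```text
[ 0.454961   -0.12603065  0.25302987] [-1.79756966e+02 -1.23001851e-01  8.68186325e+01] [ 0.65079949  0.84699356 -2.8482394 ] 5.8833 [ 45.13680307  -2.47409558 -31.60981939 105.68063342  -1.41160752
  76.69193378  10.70080653]
```

View pics/t4.png

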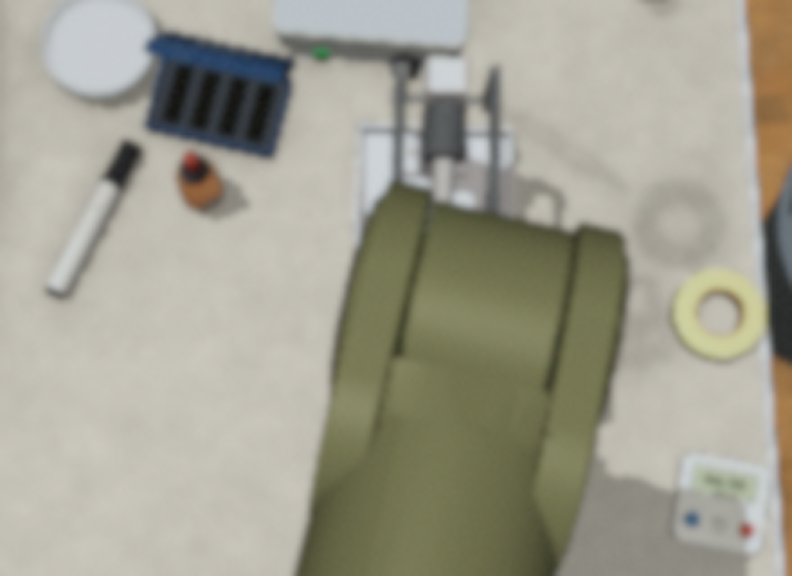

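View pics/s4.png

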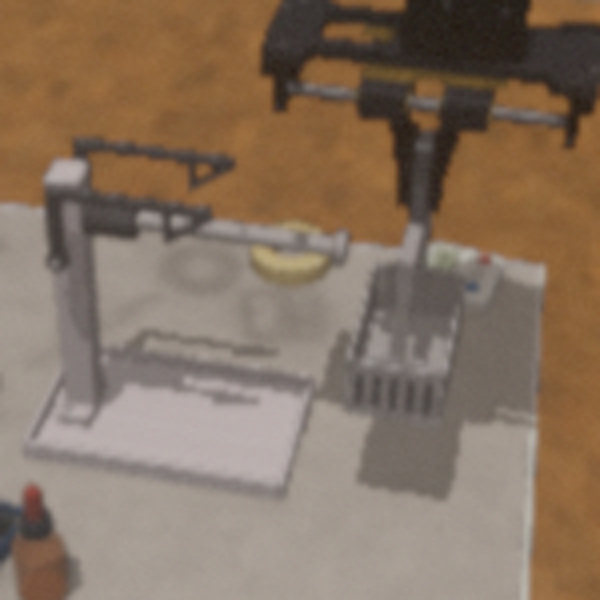

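View pics/w5.png

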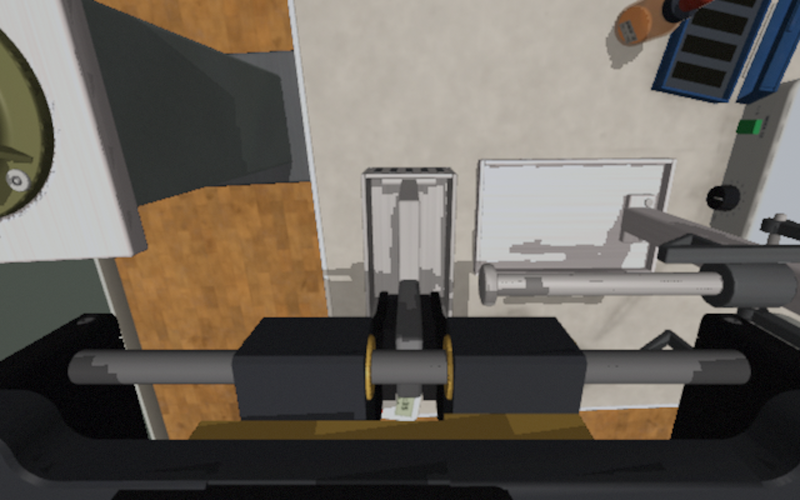

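The wrist view now shows the peg: tip disc around (488,285), shaft running level to (710,284). So the peg is about parallel to the tool's y. I'll measure it.

Run:
```python
from h import *
np.set_printoptions(precision=4,suppress=True)
w,o=wcam();P=lambda u,v:(u/1.25,v/1.25)
a=onz(w,*P(480,285),.18);b=onz(w,*P(700,283),.18);print(a,b,np.degrees(np.arctan2((b-a)[1],(b-a)[0])))
for p,z in [((478,160),.016),((674,159),.016)]: print(onz(w,*P(*p),z))
crop(w,'w6.png',370,190,230,70,3.4)
```

```text
[ 0.4982 -0.1336  0.18  ] [ 0.6308 -0.139   0.18  ] -2.334821945564163
[ 0.525  -0.0744  0.016 ]
[ 0.7144 -0.0831  0.016 ]
```

View pics/w6.png

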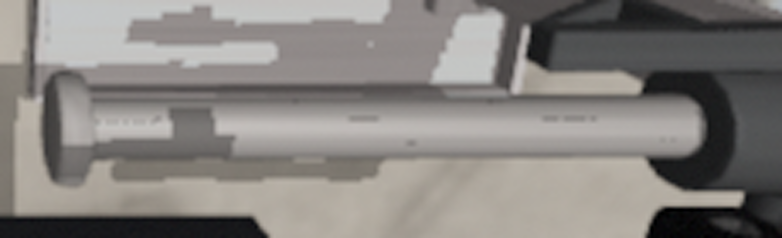

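Emit:
{"fn": "move_arm", "kwargs": {"steps": [[0, -0.3, 0, -0.3, 0, 0, -0.012], [0, 0, 2, 0, 0, 0, 0], [0, 0, 2, 0, 0, 0, 0], [0, 0, 2, 0, 0, 0, 0], [0, 0, 2, 0, 0, 0, 0]]}}

```text
time_s: 6.5
tool_pos: [0.5372, -0.1312, 0.2589]
tool_rot: [180.0, 0.0, 87.8]
force: [0.4, -0.3, -2.9]
grip_width: 0.0095
```

Emit:
{"fn": "move_arm", "kwargs": {"steps": [[0, 0, 0, 0, 0, 0, 0], [0, 0, 0, 0, 0, 0, 0], [0, 0, 0, 0, 0, 0, 0]]}}

```text
time_s: 6.75
tool_pos: [0.5358, -0.1311, 0.2584]
tool_rot: [-179.9, -0.0, 87.8]
force: [-0.3, 0.0, -3.0]
grip_width: 0.0097
```

```bash
cat >> h.py <<'E'
def eye():
    o=env.get_obs();R=Ro.from_euler('xyz',o['tool_rot'],degrees=True).as_matrix()
    e=o['tool_pos']+R@np.array([-.0019,0,.050]); a=np.radians(-2.5)
    d=e-np.array([.673,-.1405,0]);return np.round([d[0]*np.cos(a)+d[1]*np.sin(a),-d[0]*np.sin(a)+d[1]*np.cos(a),d[2]],4)
E
python3 - <<'E'
from h import *
print('eye stand',eye());o=env.get_obs();print(o['tool_rot'],o['force'],o['wrist_torque'])
s=cam('side');w,_=wcam()
crop(s,'s5.png',260,110,150,150,4);crop(w,'w7.png',0,0,640,400,1.25)
E
```

```text
eye stand [-0.1376  0.0016  0.2084]
[-1.79941207e+02 -4.87146940e-03  8.77594406e+01] [-0.27368772  0.02881976 -3.00462196] [ 0.03823584 -0.10706681 -0.0505661 ]
```

View pics/s5.png

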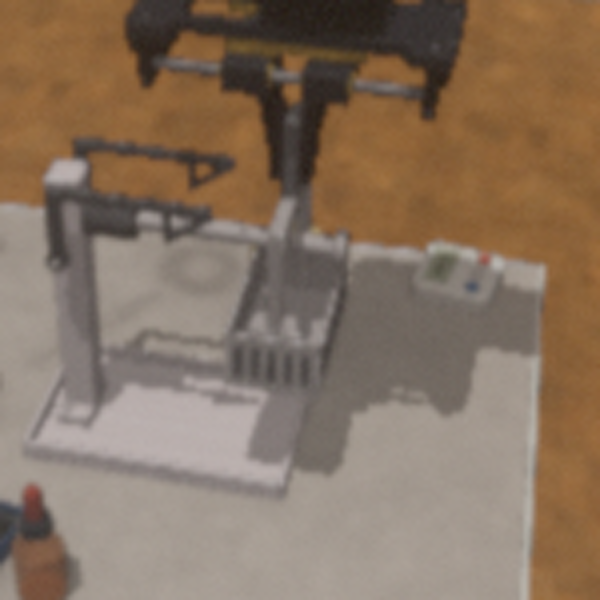

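View pics/w7.png

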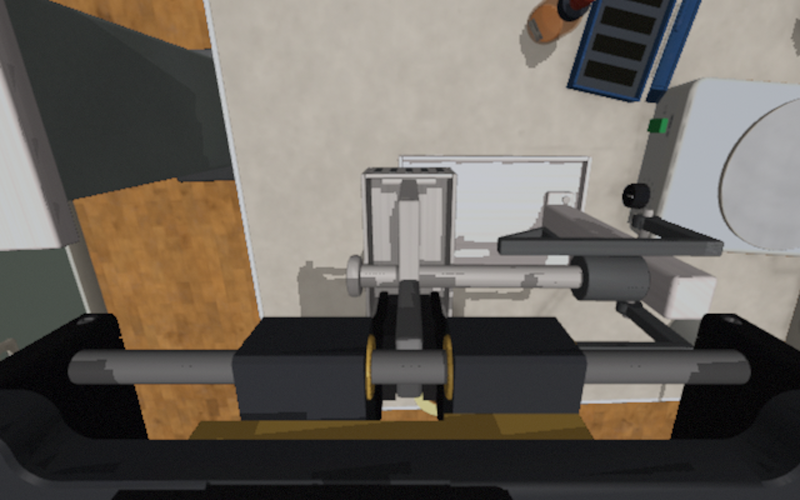

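The peg goes through the eye: tip disc at (355,275) on the near side of the crossbar (410), collar ahead at (580,275). Lowering until contact.

Emit:
{"fn": "move_arm", "kwargs": {"steps": [[0, 0, 0, 0.8, 0, 0, 0], [0, 0, 0, 0.6, 0, 0, 0], [0, 0, 0, 0.4, 0, 0, 0], [0, 0, 0, 0, 0, 0, 0], [0, 0, 0, 0, 0, 0, 0]]}}

```text
time_s: 7.27
tool_pos: [0.5358, -0.1314, 0.24]
tool_rot: [-179.9, -0.0, 87.7]
force: [-0.2, 0.2, -2.8]
grip_width: 0.0094
```

Run:
```python
from h import *
print('eye stand',eye());o=env.get_obs();print(o['tool_rot'],o['force'],o['wrist_torque'])
```

```text
eye stand [-0.1375  0.0012  0.19  ]
[-1.79942933e+02 -4.11244256e-03  8.77028529e+01] [-0.20325555  0.15265812 -2.80266165] [-0.05322436 -0.13652503 -0.02716696]
```

Small steps down to feel the peg.

Emit:
{"fn": "move_arm", "kwargs": {"steps": [[0, 0, 0, 0.2, 0, 0, 0], [0, 0, 0, 0, 0, 0, 0]]}}

```text
time_s: 7.43
tool_pos: [0.5362, -0.1314, 0.2384]
tool_rot: [-180.0, 0.0, 87.7]
force: [-0.3, -0.2, -3.4]
grip_width: 0.0096
```

Emit:
{"fn": "move_arm", "kwargs": {"steps": [[0, 0, 0, 0.2, 0, 0, 0], [0, 0, 0, 0, 0, 0, 0]]}}

```text
time_s: 7.6
tool_pos: [0.5365, -0.1315, 0.2378]
tool_rot: [179.9, 0.0, 87.7]
force: [-3.3, 0.2, 3.3]
grip_width: 0.0096
```

Contact at eye z ≈ 0.188, as expected. Back off 1 mm and push along the peg.

Emit:
{"fn": "move_arm", "kwargs": {"steps": [[0, 0, 0, -0.2, 0, 0, 0], [0, 0, 1.2, 0, 0, 0, 0], [0, 0, 1.2, 0, 0, 0, 0], [0, 0, 1.2, 0, 0, 0, 0], [0, 0, 0, 0, 0, 0, 0]]}}

```text
time_s: 8.02
tool_pos: [0.5739, -0.1327, 0.2381]
tool_rot: [179.9, -0.1, 87.7]
force: [1.2, -0.3, -2.2]
grip_width: 0.0098
```

Emit:
{"fn": "move_arm", "kwargs": {"steps": [[0, 0, 0.8, 0, 0, 0, 0], [0, 0, 0.8, 0, 0, 0, 0], [0, 0, 0.8, 0, 0, 0, 0], [0, 0, 0, 0, 0, 0, 0]]}}

```text
time_s: 8.35
tool_pos: [0.5975, -0.1337, 0.2383]
tool_rot: [179.9, -0.0, 87.7]
force: [1.2, -0.2, -3.0]
grip_width: 0.0098
```

Run:
```python
from h import *
print('eye stand',eye());o=env.get_obs();print(o['tool_rot'],o['force'],o['wrist_torque'])
s=cam('side');w,_=wcam()
crop(s,'s6.png',260,110,150,150,4);crop(w,'w8.png',0,0,640,400,1.25)
```

```text
eye stand [-0.0756  0.0016  0.1883]
[ 1.79943187e+02 -3.30507403e-02  8.77234011e+01] [ 1.23708831 -0.22938161 -2.99799598] [-0.03620827 -0.21573748  0.01575165]
```

View pics/s6.png

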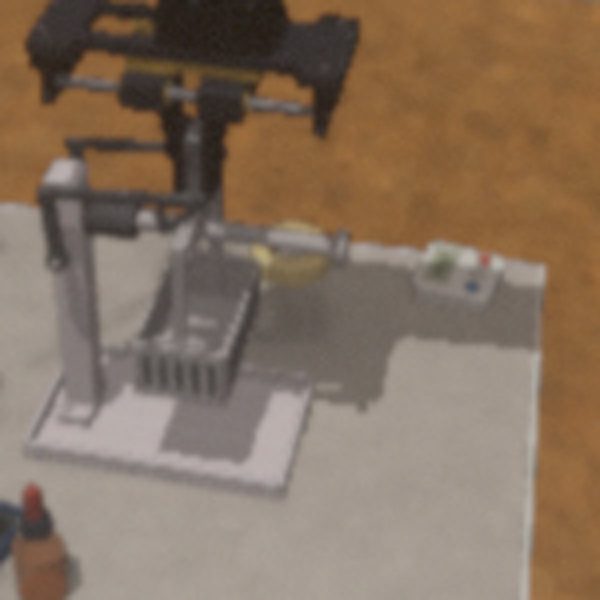

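View pics/w8.png

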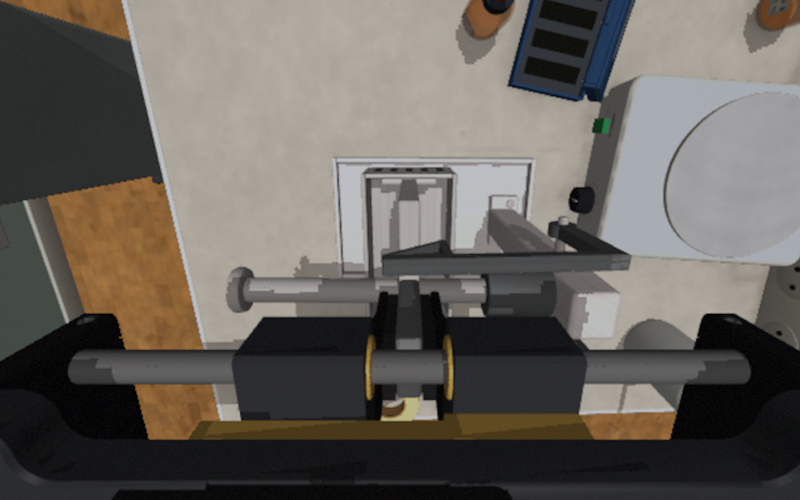

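The crossbar has gone under the ramps (arm at (385,262) over the crossbar) and the keeper is starting to lift; forces are small. I'll keep going gently.

Emit:
{"fn": "move_arm", "kwargs": {"steps": [[0, 0, 0.6, 0, 0, 0, 0], [0, 0, 0.6, 0, 0, 0, 0], [0, 0, 0.6, 0, 0, 0, 0], [0, 0, 0.6, 0, 0, 0, 0], [0, 0, 0, 0, 0, 0, 0]]}}

```text
time_s: 8.87
tool_pos: [0.6215, -0.1347, 0.2384]
tool_rot: [179.9, -0.0, 87.7]
force: [0.0, -0.3, -3.8]
grip_width: 0.0096
```

Emit:
{"fn": "move_arm", "kwargs": {"steps": [[0, 0, 0.3, 0, 0, 0, 0], [0, 0, 0.2, 0, 0, 0, 0], [0, 0, 0, 0, 0, 0, 0]]}}

```text
time_s: 9.12
tool_pos: [0.6255, -0.1349, 0.2385]
tool_rot: [180.0, -0.0, 87.7]
force: [-0.9, 0.5, -2.5]
grip_width: 0.0099
```

Run:
```python
from h import *
print('eye stand',eye());o=env.get_obs();print(o['tool_rot'],o['force'],o['wrist_torque'])
s=cam('side');w,_=wcam()
crop(s,'s7.png',260,110,150,150,4);crop(w,'w9.png',0,0,640,400,1.25)
```

```text
eye stand [-0.0477  0.0016  0.1885]
[ 1.79991012e+02 -5.70780526e-03  8.77162682e+01] [-0.90685736  0.52119759 -2.50203185] [-0.0296351  -0.19392237 -0.03073946]
```

View pics/s7.png

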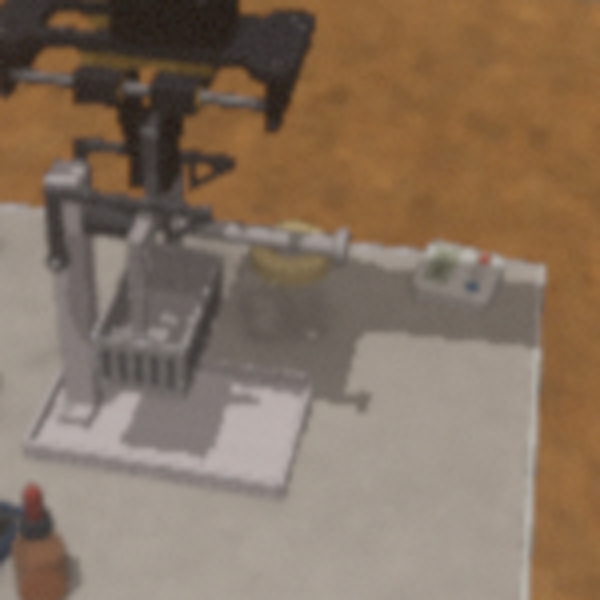

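View pics/w9.png

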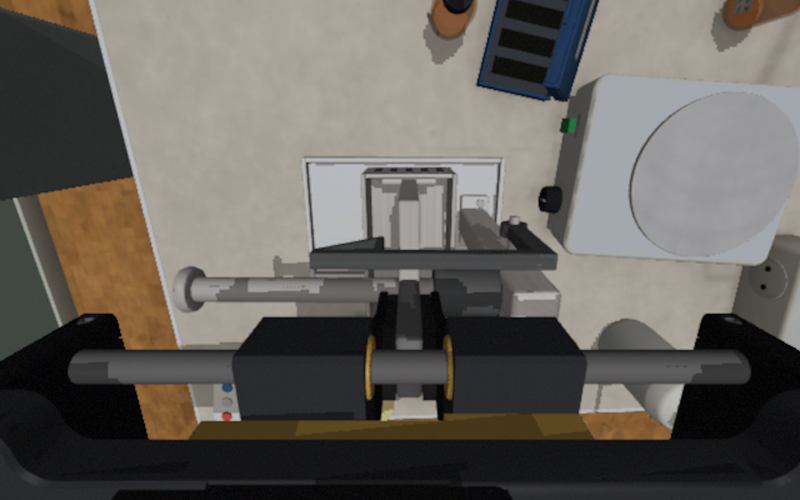

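The side view shows the keeper's front tip back at (210,215), its rest position. The wrist view shows the crossbar (398–420) between the nose's rear (380) and the collar (433). I'll set the load on the peg and release.

Emit:
{"fn": "move_arm", "kwargs": {"steps": [[0, 0, 0, 0.1, 0, 0, 0], [0, 0, 0, 0, 0, 0, 0], [1.5, 0, 0, 0, 0, 0, 0], [2, 0, 0, 0, 0, 0, 0], [3.5, 0, 0, 0, 0, 0, 0]], "force": 5}}

```text
time_s: 9.63
tool_pos: [0.6254, -0.135, 0.238]
tool_rot: [179.9, 0.0, 87.7]
force: [-0.6, -0.2, -0.0]
grip_width: 0.0201
```

Emit:
{"fn": "move_arm", "kwargs": {"steps": [[4, 0, 0, 0, 0, 0, 0], [4, 0, 0, 0, 0, 0, 0], [4, 0, 0, 0, 0, 0, 0]]}}

```text
time_s: 9.88
tool_pos: [0.6252, -0.135, 0.2376]
tool_rot: [180.0, 0.0, 87.7]
force: [0.2, -0.3, -0.7]
grip_width: 0.0367
```

Run:
```python
from h import *
w,_=wcam();crop(w,'w10.png',0,0,640,400,1.25)
```

```text
(no output)
```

View pics/w10.png

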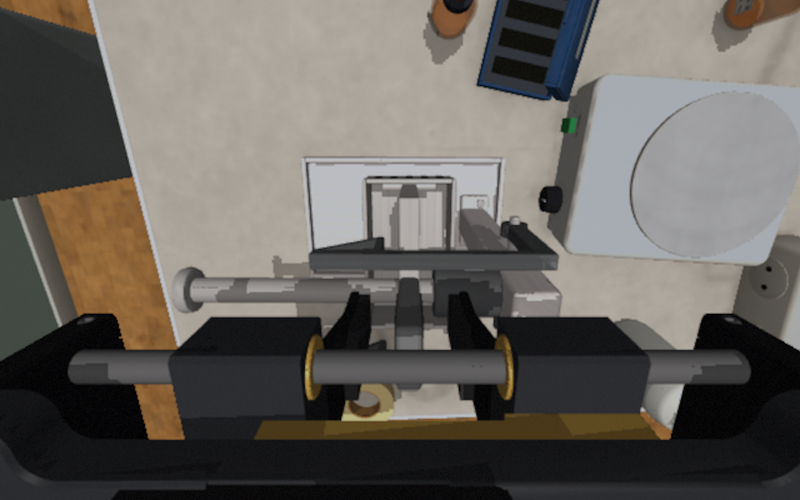

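Released; the tab stands free between the fingers and the basket settled slightly. Retreating straight up.

Emit:
{"fn": "move_arm", "kwargs": {"steps": [[4, 0, 0, -1.5, 0, 0, 0], [4, 0, 0, -2.5, 0, 0, 0], [4, 0, 0, -3, 0, 0, 0], [4, 0, 0, -3, 0, 0, 0], [4, 0, 0, -3, 0, 0, 0]]}}

```text
time_s: 10.35
tool_pos: [0.6249, -0.1349, 0.3689]
tool_rot: [-180.0, 0.0, 87.7]
force: [0.8, -0.0, 0.4]
grip_width: 0.0401
```

Emit:
{"fn": "move_arm", "kwargs": {"steps": [[4, -3, -2, -1, 0, 0, 0], [4, -3, -2, 0, 0, 0, 0], [4, -3, -2, 0, 0, 0, 0], [4, -3, -2, 0, 0, 0, 0], [4, -3, -2, 0, 0, 0, 0]]}}

```text
time_s: 10.77
tool_pos: [0.5181, -0.282, 0.3778]
tool_rot: [180.0, 0.0, 87.7]
force: [0.8, -1.7, 0.1]
grip_width: 0.0399
```

Emit:
{"fn": "move_arm", "kwargs": {"steps": [[4, -2, 0, 0, 0, 0, 0], [4, 0, 0, 0, 0, 0, 0], [4, 0, 0, 0, 0, 0, 0], [4, 0, 0, 0, 0, 0, 0]]}}

```text
time_s: 11.1
tool_pos: [0.519, -0.2996, 0.3775]
tool_rot: [180.0, -0.1, 87.8]
force: [0.2, 0.9, 0.2]
grip_width: 0.0399
```

Run:
```python
from h import *
s=cam('side');w,o=wcam();t=cam('top')
print(o['tool_pos'],o['force'],o['time_s'])
crop(s,'s8.png',250,110,160,150,4);crop(w,'w11.png',0,0,640,400,1.25);crop(t,'t8.png',220,130,220,160,3.6)
```

```text
[ 0.51924445 -0.29906127  0.37761782] [1.11981913 0.98831283 0.15034298] 11.15
```

View pics/s8.png

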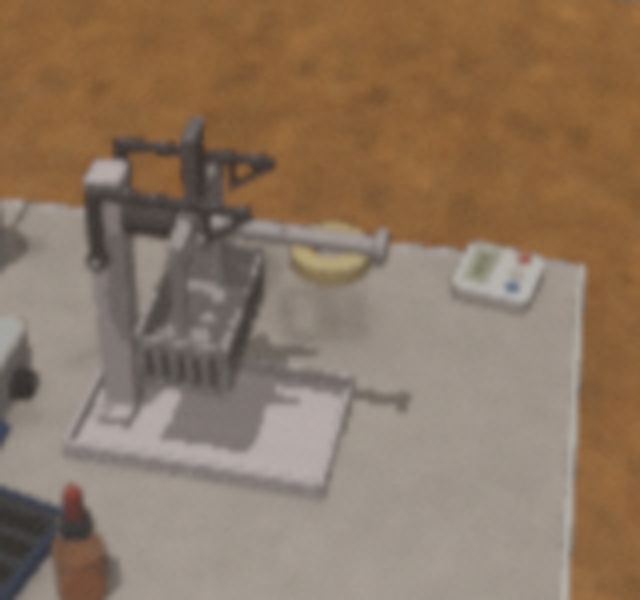

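View pics/w11.png

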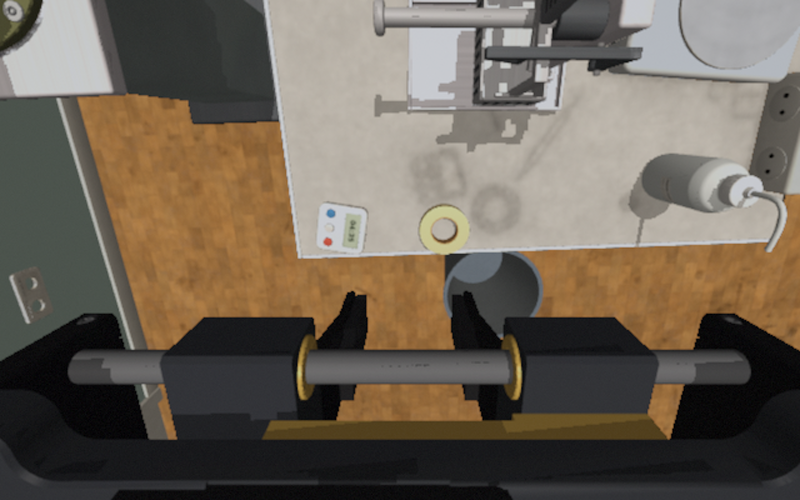

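View pics/t8.png

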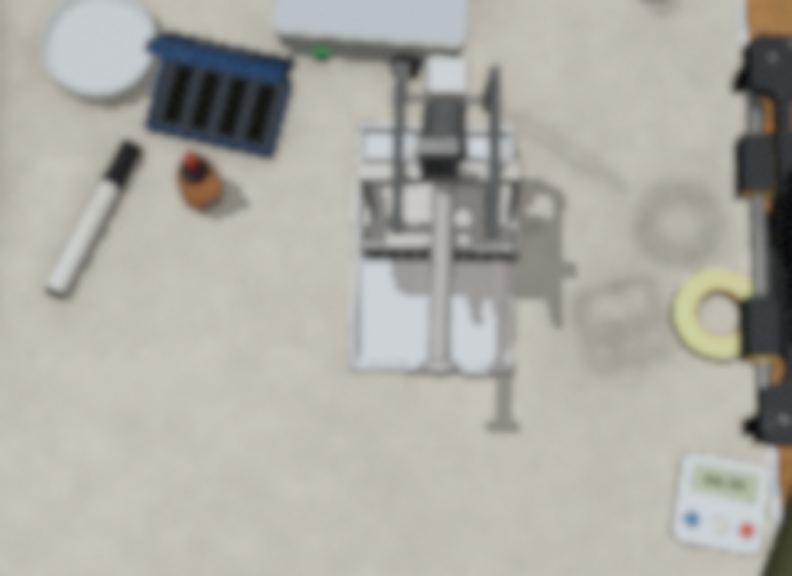

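The basket hangs behind the keeper and the bystanders look unmoved. One quantitative check of tilt, position and stillness.

Run:
```python
from h import *
s=cam('side');w,o=wcam();t=cam('top')
crop(s,'s9.png',265,130,70,85,7);crop(t,'t9.png',310,140,65,70,8);crop(w,'w12.png',290,0,240,100,3.3)
```

```text
(no output)
```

View pics/s9.png

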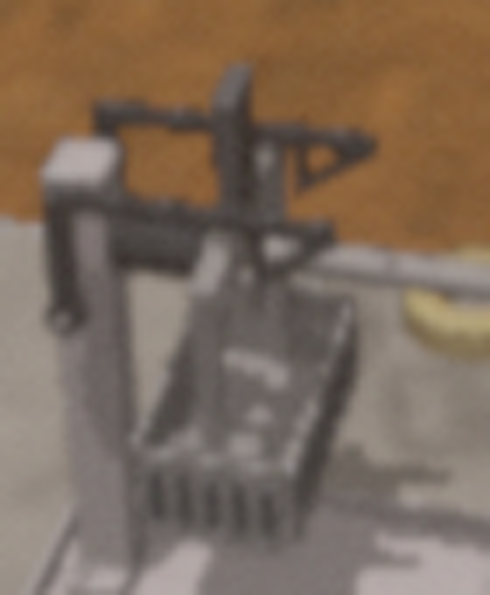

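View pics/t9.png

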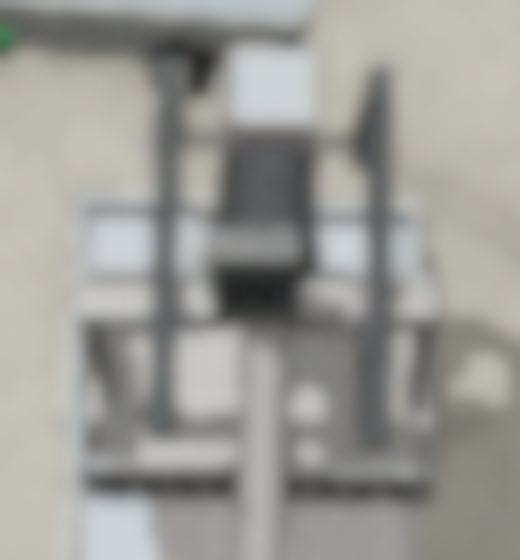

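View pics/w12.png

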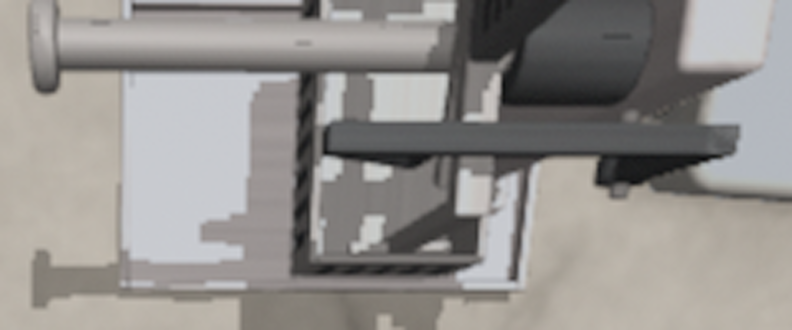

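Run:
```python
from h import *
s=cam('side');t=cam('top');a=np.radians(-2.5)
def st(p):
    d=np.array(p)-[.673,-.1405,0];return np.round([d[0]*np.cos(a)+d[1]*np.sin(a),-d[0]*np.sin(a)+d[1]*np.cos(a),d[2]],4)
S=lambda u,v:(265+u/7,130+v/7);T=lambda u,v:(310+u/8,140+v/8)
p,e=tri(t,T(257,242),s,S(237,74));print('tabtop',st(p),e)
p,e=tri(t,T(85,308),s,S(205,270));print('crossbar +y end',st(p),e)
print('bar ends z.2015',st(onz(t,*T(78,300),.2015)),st(onz(t,*T(438,303),.2015)))
print('tray front z.12',st(onz(t,*T(88,470),.1215)),st(onz(t,*T(425,470),.1215)))
A=t['img'].astype(int);B=cam('top')['img'].astype(int);print('still',abs(A-B)[140:210,310:375].max())
# bystanders
P=lambda u,v:(220+u/3.6,130+v/3.6)
print(onz(t,*P(722,500),.02),onz(t,*P(720,314),.018))
# keeper nose tips: side now vs start by template
i0=cv2.imread('pics/side0.png');i1=s['img'][:,:,::-1].copy()
g=i0[183-25:183-5,295:325]
for nm,(x,y,w,h) in {'near nose':(300,156,20,16),'far nose':(305,142,20,14)}.items():
    r=cv2.matchTemplate(i1[y-10:y+h+10,x-10:x+w+10],i0[y:y+h,x:x+w],cv2.TM_CCOEFF_NORMED);_,m,_,l=cv2.minMaxLoc(r);print(nm,m,l[0]-10,l[1]-10)
```

```text
tabtop [-0.0504  0.0066  0.2587] 0.002511851153063254
crossbar +y end [-0.0525  0.0531  0.205 ] 0.0029060903603753754
bar ends z.2015 [-0.0507  0.0551  0.2015] [-0.0483 -0.0475  0.2015]
tray front z.12 [-0.0822  0.0516  0.1215] [-0.0788 -0.0517  0.1215]
still 7
[ 0.42601974 -0.34236743  0.02      ] [ 0.56286573 -0.34984466  0.018     ]
near nose 0.8604496121406555 0 0
far nose 0.9687976837158203 0 0
```

```bash
python3 -c "
from cell import job
print(job.sign_off())"
```

```text
the job is handed in; nothing more can be done
None
```

The basket is hanging on the peg behind the closed keeper, and the job is handed in; sign-off gives no verdict. I gripped it by the tab, passed its eye over the peg end and lowered it until it touched. I then pushed it under the keeper, let go and moved the arm clear. The last robot clock reading was about 11 s of the 59 s allowed.

Last checks, with positions in the stand's frame:
- **Basket position:** the crossbar is at about x = −0.050 m, inside the −0.060 to −0.034 m range. It is about 3–4 mm off the peg sideways, with the limit at 15 mm.
- **Level:** the tab's top measured z = 0.259 m, about 2 mm above the 0.2565 m expected for a level basket. It is about 3 mm off the crossbar's middle sideways, so any tilt is slight.
- **Keeper:** both noses matched their starting position in the side view with no shift. The near nose matched less well (0.86, against 0.97 for the far one), because the basket is now behind it.
- **Stillness and bystanders:** two top-view frames taken one after the other showed only noise. The timer, tape roll and bottle look where they were at the start. I did not measure the bottle, and for the timer and tape I only compared the pictures by eye.
- **Disagreement:** the top and side cameras differed by about 2.5–3 mm on the last triangulated points, slightly more than the stated 2 mm calibration. It does not change any conclusion above.

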